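# Close the shielded test nest and hold its lever on the third click

## Robot

A 7-joint arm with a two-finger parallel gripper is mounted at the origin on the work surface. World frame = base frame: x ahead of the robot, y to its left, z up, the work surface at z = 0. Lengths are in m, angles in rad, forces in N, time in s.
With the tool pointing down it reaches from about 0.4 to 0.875 m from the base axis. Payload 6.5 kg.
Tool frame: the origin (TCP) lies at the very end of the fingers, on their centre line; the grasp point (between the pads) lies ctrl.grasp_offset behind it (ctrl.grasp_offset is the distance from the TCP to the grasp point, in m); z points along the fingers, y is the line along which they close (so a half turn about z gives the same grasp; the last joint's range is limited). The gripper opens to 88 mm and grips with 3 to 60 N. Pads are 18 mm wide; open, the fingers measure 123 mm over their backs; the gripper's body (75 mm by 187 mm) begins 45 mm behind the grasp point.
Start: joints at [-1.327, 0.536, -0.004, 1.538, 0.003, 1.067, -0.071], TCP at [0.198, 0.619, 0.239] pointing down, gripper open.
Joint ranges: [-2.7, 2.7], [-0.37, 2.16], [-1.27, 1.26], [0.24, 2.4], [-1.31, 4.45], [0.19, 1.91], [-2.76, 2.76]. Speed limits (rad/s): [2.39, 2.39, 3.14, 3.14, 3.14, 3.14, 3.14].

## Interface

Orientations are given as a rotation vector (axis times angle).
In Python, from station import sensors, vision, order, spotter, ctrl gives the robot as it stands. The module is installed in compiled form; this text tells all that it offers.
- The arm moves only by the tool arm_command, never from a script. Its argument "moves" is a list of rows, each a list of 3 entries, a list of its own where there are three numbers: the opening, from 0 (shut) to 1 (fully open), then the shift along the tool's x, y, z in cm, then the turn about the tool's z in rad. A call has 1 to 12 rows; each row shifts and turns the commanded pose from where the row before left it, along the tool's axes as they then stand; what a row does not reach is not made up. A row lasts 1/10 s, in which the tool goes at most 50 mm and 8.59 degrees, less where a joint would pass 70% of its speed; a pose out of reach is approached as far as the arm can. A call is refused whole if a number of a shift passes 5 or a number of a turn 0.15, either way. A call with a gripper value outside its range is refused whole. The fingers move at their own pace and stop on an object; "grip_force" is the grip in N (left out, the last holds). Time passes only in rows, so rows that do not move let the fingers close. It gives the time, the measured TCP pose, the force, the opening and the grip force at its end, in the units of the state.
- sensors.read_state(): the state, without advancing time (a new reading comes with each control period).
- vision.snapshot(name): name is "scene" or "side" or "wrist"; returns (picture, depth): 400x640x3 uint8, red, green, blue; 400x640 float32, m along the optical axis (not along the pixel's ray), 0 where there is no reading.
- vision.camera_model(name): a dict with "fx", "fy", "cx", "cy" (pixels), "extrinsics" (4x4, takes a point from camera to world coordinates). Camera axes: x right, y down, z forward; pixel columns grow to the right and rows downward; lengths in m; the calibration is good to about 2 mm. A picture is of the moment at which its call begins: read the wrist's pose just before it. camera_model takes no time and is no camera call; for the wrist camera it gives the pose at the moment of the call.
- order.job_done(): hands the job in; it is judged then, once.
Trained networks look in the newest picture that a camera, given by its name, has taken for a name from the list of things; names that differ only in an ending like _2 or _b are one class to them, and where a whole thing is asked for, a point or a joint stands for the part that bears it (a point fixed in the world has none). Each returns a list of dicts, best first, with "conf" (0 to 1); they miss things now and then, are a little off and sometimes report something else, mostly with a low value. They report only what shows in the picture. A call takes as long as a camera call. They do not tell look-alikes from the thing itself.
- spotter.find_in(camera, target): "uv" ([column, row] in pixels, amid what is visible of it).
- spotter.place_of(camera, target): "uv" ([column, row] in pixels: a listed point, or the origin of a listed thing).
The state is a dict: "clock": time; "qpos": joint angles; "joint_vel": joint speeds; "tau": joint torques, N m; "position": TCP position; "tcp_rot": TCP orientation; "contact_force": force on the tool from outside, world axes, zero at the start; "torque": the same for the moment, N m; "opening": opening from 0.0 (shut) to 1.0 (fully open); "grasp_force": force on a finger pad.
Only numpy, scipy, OpenCV 4.12 (cv2) and the standard library are available. Lean on these libraries where they do the work, as an engineer would, in place of code of your own. Each camera call takes 0.05 s, during which the arm holds its last target. There are 200 camera calls.

## Task

Put the loose shielding cover on the test jig: set it down (do not drop it) so that it sits seated and level on the rim of the square nest, and let go of it. Then take the jig's hold-down lever by its hand grip and bring it down until you have felt exactly three clicks, not a fourth, and finish while still holding the lever there, in the notch after the third click, with its foot pressing on the cover. Leave the heatsink, the mouse and the multimeter where they are.

Things in the scene. Friction and masses are not known exactly. Their poses are not given: they have to be found in the camera images.
- jig: Fixed test jig. Origin: on the bench, under the centre of its square nest; x, y along the nest's sides, z up. Aluminium bed 120 x 245 x 12 mm (jig x -60 to 60, y -55 to 190). Two steel cheeks, 125 mm high, at jig y = 100 carry the hold-down lever; a steel post 152 mm high stands at jig x = 40, y = 181.
- nest_rim (a point): Centre of the nest's mouth at rim height, 40 mm above the bench; axes as the jig's. The nest is an upright square aluminium frame, 84 mm outside, 68 mm inside, with a green circuit module lying inside, 20 mm below the rim.
- cover: Loose shielding cover, about 220 g: aluminium plate 84 x 84 x 5 mm, black grip block 26 x 26 x 30 mm on its middle, square spigot 63 mm wide, 9 mm deep below (its lowest 4 mm only 57 wide) that enters the nest at any quarter turn. Origin: centre of the spigot's underside, z up, x, y along the sides. Plate top at 14 mm, block top at 44. Seated: plate on the rim, origin 9 mm below nest_rim.
- cover_top (a point): Centre of the top face of the cover's grip block, 44 mm above the cover's origin.
- lever (a joint): Hold-down lever, rad. 0 = at rest on its back stop, bar up and leaning 20 degrees away from the nest; 1.92 = bar level over the nest. Turns about jig +x through lever_pivot (jig z towards -y). Free to about 1.4, then clicks as its teeth pass the pawl: tooth tops at 1.48, 1.66, 1.83 (third click), 2.01 (fourth); the notch after the third is at 1.92. A spring drives it back to 0 if let go.
- lever_grip (a point): Middle of the lever's black round hand grip, 20 mm thick, 72 mm long, parallel to jig x, on the robot side of the bar's end; 180 mm from the lever's axis, at jig x = -52. At rest at jig y = 162, z = 274; bar level: y = -80, z = 105 mm. Can be pinched from above across its axis; pinched lightly it turns in the fingers, a hard pinch drags. Site axes turn with the lever; bar level, the jig's.
- lever_pivot (a point): Point on the lever's axis in the middle plane of its 12 mm wide bar: jig x = 0, y = 100, z = 105 mm; axes as the jig's.
- pawl_roller (a point): Brass roller on the sprung pawl (jig x = 26, y = 153, z = 105 mm) over which the lever's toothed sector clicks. Pushing the hand grip along its path takes 2.5 to 3.5 N before the teeth; each tooth makes the push jump by 3 to 6 N, then fall away over it to a low in the next notch (1 N; 5 N in the third notch, the foot then bearing on the cover). The pawl does not hold the lever.
- foot: Spring plunger with a domed rubber tip 16 mm across, under the lever's bar 100 mm from its axis; it meets the seated cover's grip block (top 75 mm above the bench) at about lever 1.76 and is pressed in 16 mm, bearing with 5 to 6 N, at 1.92. Origin: on the bar's middle line, 46 mm from the tip; z away from the tip.
- heatsink: Loose finned aluminium heatsink 50 x 50 x 28 mm, no part of the job. Origin: centre of its underside.
- mouse: Loose white computer mouse 104 x 60 x 30 mm, no part of the job. Origin: centre of its underside.
- multimeter: Loose black hand multimeter 150 x 76 x 44 mm on its back, no part of the job. Origin: centre of its underside.
There are look-alikes about, which are no part of the job. Leave any pink or yellow look-alike of the cover alone.

How it is judged:
On the way, in this order (a step that is already met when the one before it is completed fails the run):
1. the cover sits seated and level on the nest's rim, let go, with the lever still up (horizontal distance between cover and nest_rim below 0.005 m and z of cover in the frame of nest_rim below -0.0075 m and angle between cover's own z axis and vertical below 0.035 rad and contact force between the fingers and cover below 0.1 N and linear speed of cover below 0.02 m/s and value of joint lever below 1.3 rad), for 0.2 s.
2. the lever passes its first click, in the fingers (value of joint lever above 1.5 rad and contact force between the fingers and lever above 0.5 N).
3. the lever lies between its third and fourth clicks, held by the fingers, its foot on the cover (value of joint lever between 1.84 and 2 rad and contact force between the fingers and lever above 1 N and contact force between foot and cover above 2 N), for 0.2 s.
At the end, for the whole second after the job is handed in: Fingers hold the lever still past its third tooth, short of the fourth (1.84 to 2.0 rad), foot on the cover with over 2 N; cover seated (within 5 mm of centre, origin 7.5 mm below the rim, tilt under 0.035 rad), untouched by the robot; heatsink, mouse and multimeter within 20 mm of their starts (all of step 3 and velocity of joint lever between -0.1 and 0.1 rad/s and contact force between each of the fingers, the arm and cover below 0.1 N and horizontal distance between cover and nest_rim below 0.005 m and z of cover in the frame of nest_rim below -0.0075 m and angle between cover's own z axis and vertical below 0.035 rad and distance of each of heatsink, mouse, multimeter from where it was at the start of the episode below 0.02 m); the arm keeps its last pose, push and grip.
It fails at once if the lever is taken over the fourth tooth (beyond 2.02 rad) (value of joint lever above 2.02 rad).
It fails at once if the cover is dropped (it falls free, faster than 0.5 m/s) (linear speed of cover above 0.5 m/s and contact force between anything else and cover below 0.05 N).
It fails at once if the heatsink, the mouse or the multimeter is moved by more than 20 mm (distance of any of heatsink, mouse, multimeter from where it was at the start of the episode above 0.02 m).
It also fails if it takes over 72 s, if anything falls off the work surface, if the arm or the gripper's body presses on something with over 40 N, if the wrist force passes 120 N, or if a joint passes its speed limit or range.

## Working session

There is one attempt and no reset: what is moved stays moved. The work goes in short steps, Python scripts to look and compute and a tool call to move; the robot and the scene stay as the last step left them, time stands still between calls to the robot, and variables do not carry over. Pictures are saved under pics/ and viewed, at most 10 in all, crops included, and the job is handed in when it is done.

Besides the shell and the picture viewer there is one more tool, called after "Emit:" as name(argument=value, ...), one argument or row to a line, values as JSON. arm_command: Moves the arm, as the interface text tells. Its arguments: {"type":"object","properties":{"moves":{"type":"array"},"grip_force":{"type":"number"}},"required":["moves"]}

```bash
mkdir -p pics; cat > h.py <<'E'
import numpy as np, cv2
from station import sensors, vision, order, spotter, ctrl
def snap(n,save=None):
    p,d=vision.snapshot(n)
    if save: cv2.imwrite('pics/'+save,p[:,:,::-1])
    return p,d
def world(m,u,v,z):
    T=np.array(m['extrinsics']); c=np.array([(u-m['cx'])/m['fx']*z,(v-m['cy'])/m['fy']*z,z])
    return T[:3,:3]@c+T[:3,3]
def cloud(m,d):
    v,u=np.mgrid[:400,:640]; T=np.array(m['extrinsics'])
    c=np.stack([(u-m['cx'])/m['fx']*d,(v-m['cy'])/m['fy']*d,d],-1)
    return c@T[:3,:3].T+T[:3,3]
def ray(m,uv,zw):
    T=np.array(m['extrinsics']); r=T[:3,:3]@np.array([(uv[0]-m['cx'])/m['fx'],(uv[1]-m['cy'])/m['fy'],1.])
    o=T[:3,3]; return o+r*(zw-o[2])/r[2]
E
python3 - <<'E'
from h import *
np.set_printoptions(precision=4,suppress=True)
s=sensors.read_state(); print(s,ctrl.grasp_offset)
for n in ['scene','side']:
    p,d=snap(n,n+'.png'); m=vision.camera_model(n); np.savez(n,p=p,d=d,**{k:np.array(m[k]) for k in ['fx','fy','cx','cy','extrinsics']})
    print(n,np.array(m['extrinsics']),m['fx'])
    for t in ['cover','nest_rim','cover_top','lever_grip','lever_pivot','jig']:
        print(t,[(np.round(x['uv'],1).tolist(),round(x['conf'],2),np.round(world(m,*x['uv'],d[int(x['uv'][1]),int(x['uv'][0])]),3).tolist()) for x in spotter.place_of(n,t)[:4]])
E
```

```text
{'clock': 0.0, 'qpos': array([-1.3272,  0.5372, -0.0044,  1.5389,  0.0026,  1.0673, -0.0712]), 'joint_vel': array([-0.0002,  0.0016, -0.0011, -0.0012,  0.0014,  0.001 ,  0.0014]), 'tau': array([  0.0002, -57.0975,   0.991 , -25.16  ,  -0.0562,   0.018 ,
         0.0002]), 'position': array([0.198 , 0.6185, 0.2379]), 'tcp_rot': array([-0.4845, -3.1039,  0.0027]), 'contact_force': array([-0.0339,  0.1797,  0.2101]), 'torque': array([ 0.0738, -0.0148, -0.0144]), 'grasp_force': 0.0, 'opening': 0.996809897886237} 0.0187
scene [[-0.7698  0.4541 -0.4486  1.1474]
 [ 0.6383  0.5459 -0.5427  0.7578]
 [-0.0015 -0.7041 -0.7101  1.1974]
 [ 0.      0.      0.      1.    ]] 427.47668713298947
cover [([315.3, 175.5], 0.81, [0.352, -0.268, 0.024]), ([294.4, 197.5], 0.8, [0.489, -0.227, 0.017]), ([336.9, 205.6], 0.7, [0.392, -0.087, 0.018]), ([258.6, 244.4], 0.69, [0.726, -0.121, 0.016])]
nest_rim [([323.8, 237.5], 0.93, [0.529, 0.001, 0.015])]
cover_top [([293.3, 192.0], 0.82, [0.491, -0.23, 0.045]), ([316.7, 165.4], 0.82, [0.288, -0.339, -0.004]), ([335.7, 199.8], 0.71, [0.386, -0.1, 0.036]), ([254.
[... 394 characters left out ...]
1.    ]] 407.627713731572
cover [([273.8, 315.5], 0.94, [0.339, -0.286, 0.024]), ([325.2, 301.0], 0.68, [0.493, -0.255, 0.014]), ([393.2, 264.9], 0.68, [0.381, -0.863, 1.105]), ([285.4, 266.1], 0.62, [0.386, -0.121, 0.024])]
nest_rim [([330.2, 222.0], 0.74, [0.556, 0.047, 0.017]), ([324.3, 294.0], 0.67, [0.49, -0.251, 0.048])]
cover_top [([284.9, 259.4], 0.95, [0.386, -0.109, 0.043]), ([321.6, 290.2], 0.81, [0.485, -0.235, 0.044]), ([393.3, 256.8], 0.6, [0.728, -0.145, 0.042]), ([274.7, 306.0], 0.58, [0.344, -0.269, 0.047])]
lever_grip [([300.6, 143.0], 0.8, [0.472, 0.166, 0.281])]
lever_pivot [([316.6, 191.3], 0.58, [0.516, 0.108, 0.113])]
jig [([326.8, 231.7], 0.93, [0.538, 0.003, 0.019])]
```

View pics/scene.png

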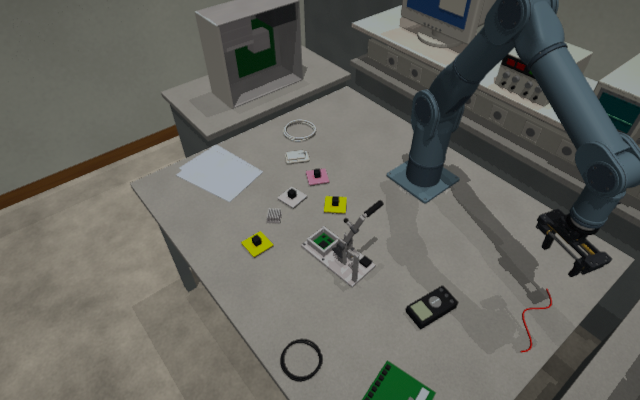

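```bash
python3 -c "
import cv2
p=cv2.imread('pics/side.png');cv2.imwrite('pics/c1.png',cv2.resize(p[110:350,230:450],None,fx=2.7,fy=2.45,interpolation=cv2.INTER_CUBIC))"
```

```text
(no output)
```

View pics/c1.png

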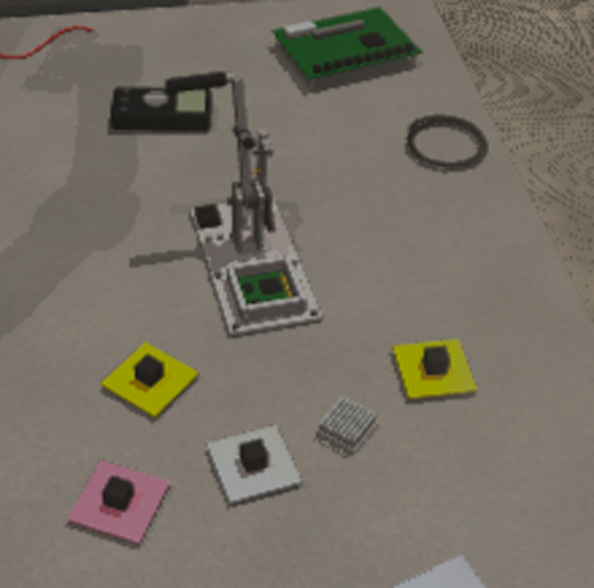

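The scene shows four cover-like things: pink at scene (317,176), aluminium at (292,197), yellow at (336,205) and yellow at (257,243). By the description I want the bare aluminium one at (292,197), beside the heatsink at (274,215). The crop confirms it is a bare plate with a black block. The jig's nest is at (323,240), with the lever up and its grip at (376,208).

```bash
cat > meas.py <<'E'
from h import *
np.set_printoptions(precision=4,suppress=True)
def rect(P,lab):
    P=P[:,:2].astype(np.float32)
    if len(P)<8: print(lab,len(P)); return
    c,w,a=cv2.minAreaRect(P); print(lab,len(P),np.round(c,4),np.round(w,4),round(a,1),'mean',P.mean(0))
for n in ['scene','side']:
    m=dict(np.load(n+'.npz')); W=cloud(m,m['d']); x,y,z=W[...,0],W[...,1],W[...,2]
    near=lambda a,b,r:(np.hypot(x-a,y-b)<r)
    br=m['p'].astype(int).min(-1)
    rect(W[near(.488,-.235,.07)&(z>.008)&(z<.022)&(br>110)],n+' plate')
    rect(W[near(.488,-.235,.05)&(z>.040)&(z<.05)],n+' block')
    k=near(.54,.03,.3)&(z>.006)&(z<.018)&(br>110)&(y>-.06)
    rect(W[k],n+' bed')
    rect(W[near(.535,.02,.08)&(z>.035)&(z<.045)],n+' rim')
    rect(W[near(.475,.18,.09)&(z>.24)&(z<.32)&(br<60)],n+' grip')
E
python3 meas.py
```

```text
scene plate 241 [ 0.4905 -0.2439] [0.0888 0.0901] 14.2 mean [ 0.4944 -0.2375]
scene block 26 [ 0.4899 -0.241 ] [0.0257 0.0249] 22.0 mean [ 0.4909 -0.2412]
scene bed 793 [0.5434 0.1293] [0.568  0.3734] 1.2 mean [0.5596 0.1226]
scene rim 165 [0.5445 0.018 ] [0.0878 0.0867] 7.0 mean [0.5474 0.0184]
scene grip 117 [0.4801 0.1757] [0.0677 0.0179] 5.1 mean [0.4824 0.1773]
side plate 538 [ 0.4896 -0.244 ] [0.0845 0.0855] 11.3 mean [ 0.4895 -0.2473]
side block 73 [ 0.4895 -0.2451] [0.0255 0.0274] 10.7 mean [ 0.4892 -0.2463]
side bed 466 [0.5164 0.1213] [0.5602 0.3308] 8.0 mean [0.5424 0.0756]
side rim 210 [0.5424 0.0349] [0.0845 0.1306] 5.6 mean [0.5448 0.0157]
side grip 127 [0.484  0.1658] [0.0802 0.0201] 0.2 mean [0.4795 0.1658]
```

Emit:
arm_command(
  moves=[
    [1, [0, 0, -2], 0.15],
    [1, [0, 0, -2], 0.15],
    [1, [0, 0, -2], 0.15],
    [1, [0, 0, -2], 0.15],
    [1, [0, 0, -2], 0.15],
    [1, [0, 0, -2], 0.15],
    [1, [0, 0, -2], 0.15],
  ],
)

```text
clock: 1.4
position: [0.198, 0.6189, 0.3796]
tcp_rot: [-1.982, -2.437, 0.0]
contact_force: [0.3, 0.1, -0.4]
opening: 1.0
grasp_force: 0.0
```

```bash
cat >> h.py <<'E'
from scipy.spatial.transform import Rotation as Ro
def go(tgt,yawclose=None):
    s=sensors.read_state(); R=Ro.from_rotvec(s['tcp_rot']).as_matrix()
    y=np.degrees(np.arctan2(R[1,1],R[0,1]))
    print('clock',round(s['clock'],2),'pos',np.round(s['position'],4),'yaw y',round(y,2),'tilt',np.round(R[:,2],4),'F',np.round(s['contact_force'],2),'open',round(s['opening'],3),'gf',round(s['grasp_force'],1))
    if tgt is not None: print('tool shift cm',np.round(R.T@(np.array(tgt)-s['position'])*100,2))
    if yawclose is not None: print('turn rad',np.round(np.radians((y-yawclose+90)%180-90),4))
E
python3 -c "
from h import *
go([.5,.3,.38],12)
go([.49,-.244,.25])"
```

```text
clock 1.4 pos [0.198  0.6189 0.3796] yaw y 11.74 tilt [-1.e-04  0.e+00 -1.e+00] F [ 0.3   0.14 -0.38] open 1.0 gf 0.0
tool shift cm [-37.37  23.07  -0.05]
turn rad -0.0045
clock 1.4 pos [0.198  0.6189 0.3796] yaw y 11.74 tilt [-1.e-04  0.e+00 -1.e+00] F [ 0.3   0.14 -0.38] open 1.0 gf 0.0
tool shift cm [-90.43  11.02  12.95]
```

Emit:
arm_command(
  moves=[
    [1, [-3.7, 2.3, 0], 0],
    [1, [-3.7, 2.3, 0], 0],
    [1, [-3.7, 2.3, 0], 0],
    [1, [-3.7, 2.3, 0], 0],
    [1, [-3.7, 2.3, 0], 0],
    [1, [-3.7, 2.3, 0], 0],
    [1, [-3.7, 2.3, 0], 0],
    [1, [-3.7, 2.3, 0], 0],
    [1, [-3.7, 2.3, 0], 0],
    [1, [-3.7, 2.3, 0], 0],
  ],
)

```text
clock: 2.4
position: [0.5015, 0.3041, 0.379]
tcp_rot: [-1.975, -2.443, -0.001]
contact_force: [0.8, 0.8, 0.2]
opening: 0.998
grasp_force: 0.0
```

Emit:
arm_command(
  moves=[
    [1, [-4.5, -1.0, 0], 0],
    [1, [-4.5, -1.0, 0], 0],
    [1, [-4.5, -1.0, 0], 0],
    [1, [-4.5, -1.0, 0], 0],
    [1, [-4.5, -1.0, 0], 0],
    [1, [-4.5, -1.0, 0], 0],
    [1, [-4.5, -1.0, 0], 0],
    [1, [-4.5, -1.0, 0], 0],
    [1, [-4.5, -1.0, 0], 0],
    [1, [-4.5, -1.0, 0], 0],
    [1, [-4.5, -1.0, 0], 0],
    [1, [0, 0, 0], 0],
  ],
)

```text
clock: 3.6
position: [0.4948, -0.2087, 0.3793]
tcp_rot: [1.986, 2.431, -0.004]
contact_force: [-0.9, 0.3, 0.0]
opening: 0.998
grasp_force: 0.0
```

```bash
python3 -c "
from h import *
go([.49,-.244,.15],12)"
```

```text
clock 3.6 pos [ 0.4948 -0.2087  0.3793] yaw y 11.51 tilt [ 5.0e-04 -3.7e-03 -1.0e+00] F [-0.9   0.33  0.03] open 0.998 gf 0.0
tool shift cm [-3.27 -1.17 22.95]
turn rad -0.0086
```

Emit:
arm_command(
  moves=[
    [1, [-0.8, -0.3, 4], 0],
    [1, [-0.8, -0.3, 4], 0],
    [1, [-0.8, -0.3, 4], 0],
    [1, [-0.9, -0.3, 4], 0],
    [1, [0, 0, 3], 0],
    [1, [0, 0, 0], 0],
    [1, [0, 0, 0], 0],
  ],
)

```text
clock: 4.3
position: [0.4922, -0.236, 0.1894]
tcp_rot: [-1.974, -2.443, -0.0]
contact_force: [-0.9, -0.0, 0.4]
opening: 0.999
grasp_force: 0.0
```

```bash
python3 - <<'E'
from h import *
from meas import rect
go([.49,-.244,.017],12)
m=vision.camera_model('wrist'); p,d=snap('wrist','w1.png'); W=cloud(m,d); x,y,z=W[...,0],W[...,1],W[...,2]
br=p.astype(int).min(-1); near=np.hypot(x-.49,y+.244)<.065
rect(W[near&(z>.008)&(z<.022)&(br>100)],'plate'); rect(W[near&(z>.038)&(z<.05)],'block')
E
```

```text
scene plate 241 [ 0.4905 -0.2439] [0.0888 0.0901] 14.2 mean [ 0.4944 -0.2375]
scene block 26 [ 0.4899 -0.241 ] [0.0257 0.0249] 22.0 mean [ 0.4909 -0.2412]
scene bed 793 [0.5434 0.1293] [0.568  0.3734] 1.2 mean [0.5596 0.1226]
scene rim 165 [0.5445 0.018 ] [0.0878 0.0867] 7.0 mean [0.5474 0.0184]
scene grip 117 [0.4801 0.1757] [0.0677 0.0179] 5.1 mean [0.4824 0.1773]
side plate 538 [ 0.4896 -0.244 ] [0.0845 0.0855] 11.3 mean [ 0.4895 -0.2473]
side block 73 [ 0.4895 -0.2451] [0.0255 0.0274] 10.7 mean [ 0.4892 -0.2463]
side bed 466 [0.5164 0.1213] [0.5602 0.3308] 8.0 mean [0.5424 0.0756]
side rim 210 [0.5424 0.0349] [0.0845 0.1306] 5.6 mean [0.5448 0.0157]
side grip 127 [0.484  0.1658] [0.0802 0.0201] 0.2 mean [0.4795 0.1658]
clock 4.3 pos [ 0.4922 -0.236   0.1894] yaw y 12.12 tilt [-0.0001  0.0001 -1.    ] F [-0.88 -0.04  0.38] open 0.999 gf 0.0
tool shift cm [-0.73 -0.39 17.24]
turn rad 0.0021
plate 4759 [ 0.4909 -0.246 ] [0.0842 0.0845] 11.2 mean [ 0.4904 -0.2431]
block 626 [ 0.491  -0.2453] [0.0248 0.0259] 11.9 mean [ 0.4909 -0.245 ]
```

View pics/w1.png

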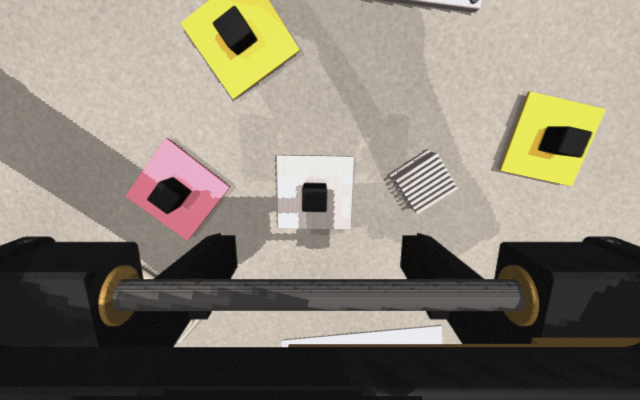

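The wrist view shows the aluminium cover at about (315,195), with the pink cover to its left, the heatsink at (422,180) and the yellow covers further off. The fingers have room to go down.

Emit:
arm_command(
  moves=[
    [0.6, [-0.9, -0.3, 2], 0.015],
    [0.6, [0, 0, 2.5], 0],
    [0.6, [0, 0, 2.5], 0],
    [0.6, [0, 0, 2.5], 0],
    [0.6, [0, 0, 2.5], 0],
    [0.6, [0, 0, 2], 0],
    [0.6, [0, 0, 0], 0],
    [0.6, [0, 0, 0], 0],
  ],
  grip_force=20,
)

```text
clock: 5.15
position: [0.4923, -0.2462, 0.0505]
tcp_rot: [1.991, 2.427, 0.002]
contact_force: [0.3, -0.3, 0.8]
opening: 0.598
grasp_force: 0.0
```

```bash
sed -i '/^for n in/,$d' meas.py; python3 -c "
from h import *
go([.491,-.2455,.018],11.3)"
```

```text
clock 5.15 pos [ 0.4923 -0.2462  0.0505] yaw y 11.26 tilt [ 2.5e-03 -7.0e-04 -1.0e+00] F [ 0.32 -0.31  0.83] open 0.598 gf 0.0
tool shift cm [ 0.1  -0.12  3.24]
turn rad -0.0007
```

Emit:
arm_command(
  moves=[
    [0.6, [0.1, -0.1, 1.2], 0],
    [0.6, [0, 0, 1.2], 0],
    [0.6, [0, 0, 0.7], 0],
    [0.6, [0, 0, 0], 0],
    [0, [0, 0, 0], 0],
    [0, [0, 0, 0], 0],
    [0, [0, 0, 0], 0],
    [0, [0, 0, 0], 0],
    [0, [0, 0, 0], 0],
  ],
  grip_force=30,
)

```text
clock: 6.05
position: [0.4898, -0.2452, 0.018]
tcp_rot: [1.993, 2.428, 0.0]
contact_force: [-0.4, 0.5, 2.3]
opening: 0.291
grasp_force: 30.0
```

```bash
python3 -c "
from h import *
go([.491,-.2455,.2],5)"
```

```text
clock 6.05 pos [ 0.4898 -0.2452  0.018 ] yaw y 11.23 tilt [ 4.e-04 -2.e-04 -1.e+00] F [-0.43  0.51  2.34] open 0.291 gf 30.0
tool shift cm [ -0.06   0.12 -18.2 ]
turn rad 0.1087
```

Emit:
arm_command(
  moves=[
    [0, [0, 0, -1], 0],
    [0, [0, 0, -2], 0],
    [0, [0, 0, -3], 0],
    [0, [0, 0, -3], 0],
    [0, [0, 0, -3], 0],
    [0, [1, 0.7, -3], 0.05],
    [0, [3, 2, -1], 0.05],
    [0, [4, 2, 0], 0],
    [0, [3, 2, 0], 0],
    [0, [1, 0.5, 0], 0],
    [0, [0, 0, 0], 0],
    [0, [0, 0, 0], 0],
  ],
)

```text
clock: 7.25
position: [0.5462, -0.1187, 0.1778]
tcp_rot: [2.114, 2.324, -0.002]
contact_force: [-0.5, -0.9, -2.1]
opening: 0.295
grasp_force: 30.0
```

```bash
python3 - <<'E'
from h import *
from meas import rect
go([.5435,.018,.2],5)
m=vision.camera_model('wrist'); p,d=snap('wrist','w2.png'); np.savez('w2',p=p,d=d,**{k:np.array(m[k]) for k in ['fx','fy','cx','cy','extrinsics']}); W=cloud(m,d); x,y,z=W[...,0],W[...,1],W[...,2]
near=(np.abs(x-.5435)<.06)&(np.abs(y-.018)<.06)
rect(W[near&(z>.036)&(z<.044)],'rim')
rect(W[(np.abs(x-.54)<.1)&(y>-.08)&(y<.25)&(z>.008)&(z<.016)],'bed')
for t in ['nest_rim','lever_pivot']: print([(r['uv'],r['conf'],ray(m,r['uv'],.04 if t[0]=='n' else .105)) for r in spotter.place_of('wrist',t)[:2]])
E
```

```text
clock 7.25 pos [ 0.5462 -0.1187  0.1778] yaw y 5.43 tilt [-0.0007 -0.0009 -1.    ] F [-0.49 -0.88 -2.07] open 0.295 gf 30.0
tool shift cm [13.63  1.02 -2.23]
turn rad 0.0075
rim 2547 [0.5453 0.0113] [0.0844 0.0759] 5.6 mean [0.5465 0.0025]
bed 4738 [0.5456 0.0096] [0.1204 0.0977] 5.5 mean [0.5443 0.0003]
[([329.2, 43.7], 0.59, array([0.5441, 0.0145, 0.04  ]))]
[]
```

View pics/w2.png

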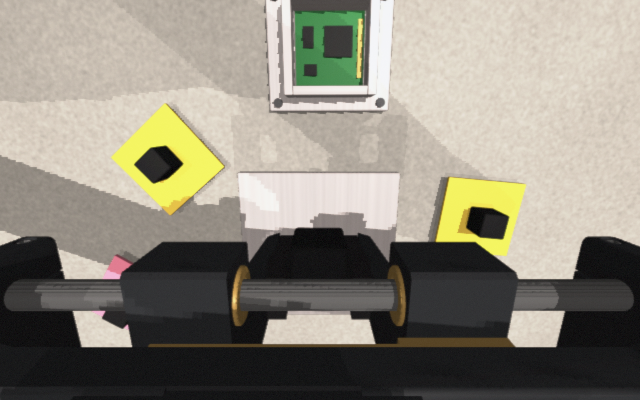

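The wrist view shows the cover held level, with its plate at (320,215). The nest is ahead at (330,45), square to the plate and with its far edge out of the picture.

```bash
python3 - <<'E'
from h import *
from meas import rect
s=sensors.read_state()
m=dict(np.load('w2.npz')); W=cloud(m,m['d']); R=Ro.from_rotvec(s['tcp_rot']).as_matrix(); L=(W-s['position'])@R
br=m['p'].astype(int).min(-1)
k=(np.abs(L[...,2]-.004)<.008)&(br>90)&(L[...,0]>.015)&(L[...,0]<.06)&(np.abs(L[...,1])<.06)
P=L[k]; print(k.sum(),np.percentile(P[:,2],[5,50,95]))
rect(P,'plate(tool)'); print(P.min(0),P.max(0))
for z,c in ((P[:,0].max()-.012,0),): 
  q=P[P[:,0]<.035]; print('y ext',q[:,1].min(),q[:,1].max())
# front edge: x max per y bin
for a in np.arange(-.035,.036,.01): q=P[np.abs(P[:,1]-a)<.003]; print(round(a,3),q[:,0].max())
E
```

```text
8013 [0.0038 0.0048 0.0059]
plate(tool) 8013 [0.0286 0.0012] [0.0844 0.0271] 90.0 mean [0.0289 0.0013]
[ 0.015  -0.041   0.0025] [0.0421 0.0434 0.0079]
y ext -0.04090555216519084 0.04340154537260206
-0.035 0.041888479071760555
-0.025 0.04190536243958659
-0.015 0.04192537944768041
-0.005 0.04194689999832218
0.005 0.042006018642067246
0.015 0.04203854369267571
0.025 0.0420752198781062
0.035 0.04211651353467252
```

```bash
python3 - <<'E'
from h import *
s=sensors.read_state(); R=Ro.from_rotvec(s['tcp_rot']).as_matrix(); m=np.load('w2.npz')
print('cam in tool',R.T@(m['extrinsics'][:3,3]-s['position']), 'q',s['qpos'])
go([.5438,.016,.1],5.5)
E
```

```text
cam in tool [ 0.06551424  0.00096346 -0.14517538] q [-0.34878357  0.53106701  0.64847725  1.86436468 -0.40659075  0.88160928
  0.59030708]
clock 7.4 pos [ 0.5462 -0.1193  0.1779] yaw y 5.33 tilt [-3.e-04 -6.e-04 -1.e+00] F [ 0.12 -0.67 -2.93] open 0.294 gf 30.0
tool shift cm [13.5   1.02  7.78]
turn rad -0.003
```

Emit:
arm_command(
  moves=[
    [0, [1.5, 0.1, 0], -0.003],
    [0, [3, 0.3, 0], 0],
    [0, [3, 0.3, 0], 0],
    [0, [3, 0.2, 0.5], 0],
    [0, [2, 0.1, 1], 0],
    [0, [1, 0, 1], 0],
    [0, [0, 0, 1.5], 0],
    [0, [0, 0, 1.5], 0],
    [0, [0, 0, 1], 0],
    [0, [0, 0, 0], 0],
    [0, [0, 0, 0], 0],
  ],
)

```text
clock: 8.5
position: [0.5438, 0.0168, 0.1126]
tcp_rot: [2.111, 2.327, -0.001]
contact_force: [0.1, 0.8, -2.8]
opening: 0.293
grasp_force: 30.0
```

```bash
python3 - <<'E'
from h import *
go([.5438,.016,.064],5.5)
E
```

```text
clock 8.5 pos [0.5438 0.0168 0.1126] yaw y 5.58 tilt [-2.e-04 -6.e-04 -1.e+00] F [ 0.11  0.79 -2.78] open 0.293 gf 30.0
tool shift cm [-0.08 -0.01  4.86]
turn rad 0.0014
```

Emit:
arm_command(
  moves=[
    [0, [-0.1, 0, 1.5], 0],
    [0, [0, 0, 1.5], 0],
    [0, [0, 0, 1.3], 0],
    [0, [0, 0, 0.6], 0],
    [0, [0, 0, 0], 0],
    [0, [0, 0, 0.3], 0],
    [0, [0, 0, 0.3], 0],
    [0, [0, 0, 0], 0],
  ],
)

```text
clock: 9.3
position: [0.5439, 0.0171, 0.0577]
tcp_rot: [2.109, 2.329, 0.0]
contact_force: [-0.3, -0.2, -2.0]
opening: 0.297
grasp_force: 30.0
```

```bash
python3 - <<'E'
from h import *
go([.5438,.016,.05],5.5)
E
```

```text
clock 9.3 pos [0.5439 0.0171 0.0577] yaw y 5.68 tilt [ 1.e-04  1.e-04 -1.e+00] F [-0.32 -0.16 -2.01] open 0.297 gf 30.0
tool shift cm [-0.1  -0.02  0.77]
turn rad 0.0031
```

Bottom is now at the rim; going down the rest in small steps.

Emit:
arm_command(
  moves=[
    [0, [-0.1, 0, 0.2], 0],
    [0, [0, 0, 0.2], 0],
    [0, [0, 0, 0.2], 0],
    [0, [0, 0, 0.1], 0],
    [0, [0, 0, 0.1], 0],
    [0, [0, 0, 0], 0],
  ],
)

```text
clock: 9.9
position: [0.5439, 0.016, 0.0496]
tcp_rot: [-2.109, -2.329, 0.0]
contact_force: [-0.4, -0.2, -3.4]
opening: 0.293
grasp_force: 30.0
```

```bash
python3 - <<'E'
from h import *
go([.5438,.016,.049],5.5)
E
```

```text
clock 9.9 pos [0.5439 0.016  0.0496] yaw y 5.67 tilt [-2.e-04 -0.e+00 -1.e+00] F [-0.42 -0.24 -3.36] open 0.293 gf 30.0
tool shift cm [ 0.   -0.01  0.06]
turn rad 0.003
```

Emit:
arm_command(
  moves=[
    [0, [0, 0, 0.05], 0],
    [0, [0, 0, 0.05], 0],
    [0, [0, 0, 0], 0],
  ],
)

```text
clock: 10.2
position: [0.5441, 0.016, 0.049]
tcp_rot: [-2.109, -2.329, -0.0]
contact_force: [-2.6, -0.6, 2.2]
opening: 0.293
grasp_force: 30.0
```

Emit:
arm_command(
  moves=[
    [0, [0, 0, 0.05], 0],
    [0, [0, 0, 0], 0],
  ],
)

```text
clock: 10.4
position: [0.544, 0.016, 0.049]
tcp_rot: [-2.109, -2.328, -0.001]
contact_force: [-3.7, -0.3, 8.6]
opening: 0.289
grasp_force: 30.0
```

Emit:
arm_command(
  moves=[
    [0.4, [0, 0, -0.05], 0],
    [0.6, [0, 0, 0], 0],
    [0.7, [0, 0, 0], 0],
    [0.7, [0, 0, 0], 0],
    [0.7, [0, 0, -1], 0],
    [0.7, [0, 0, -2], 0],
    [0.7, [0, 0, -3], 0],
    [0.7, [-2, 0, -4], 0],
    [0.7, [-3, 0, -4], 0],
    [0.7, [-3, 0, -2], 0],
    [0.7, [-3, 0, 0], 0],
    [0.7, [0, 0, 0], 0],
  ],
)

```text
clock: 11.6
position: [0.555, -0.0986, 0.2108]
tcp_rot: [2.114, 2.319, 0.0]
contact_force: [-0.0, -0.6, -0.6]
opening: 0.702
grasp_force: 0.0
```

```bash
python3 - <<'E'
from h import *
from meas import rect
go([.5438,.016,.2],5.5)
s=sensors.read_state();m=vision.camera_model('wrist'); p,d=snap('wrist','w3.png'); W=cloud(m,d); x,y,z=W[...,0],W[...,1],W[...,2]
near=(np.abs(x-.5445)<.07)&(np.abs(y-.016)<.07); br=p.astype(int).min(-1)
k=near&(z>.040)&(z<.051)&(br>80); rect(W[k],'plate'); P=W[k]; A=np.c_[P[:,:2]-P[:,:2].mean(0),np.ones(len(P))]; print(np.linalg.lstsq(A,P[:,2],rcond=None)[0])
rect(W[near&(z>.070)&(z<.08)],'block'); rect(W[near&(z>.008)&(z<.016)],'bed')
E
```

```text
clock 11.6 pos [ 0.555  -0.0986  0.2108] yaw y 5.31 tilt [ 0.0031 -0.0025 -1.    ] F [-0.   -0.58 -0.6 ] open 0.702 gf 0.0
tool shift cm [11.52 -0.06  1.04]
turn rad -0.0034
plate 6911 [0.5453 0.0157] [0.0844 0.0838] 5.4 mean [0.5453 0.0166]
[0.0004 0.0006 0.0442]
block 939 [0.5453 0.015 ] [0.0259 0.0255] 5.4 mean [0.5454 0.015 ]
bed 5970 [0.5441 0.0247] [0.1202 0.1289] 5.6 mean [0.5405 0.032 ]
```

View pics/w3.png

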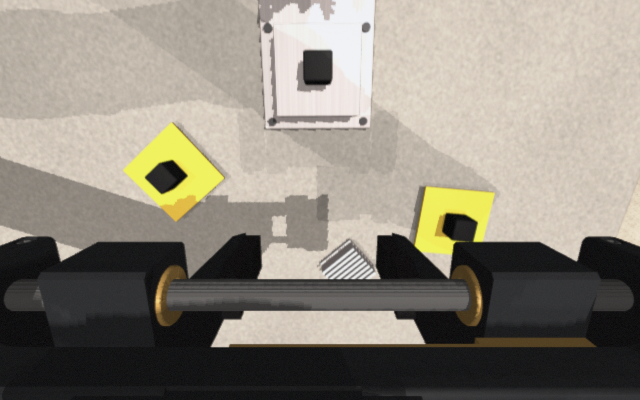

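The wrist view shows the cover seated on the nest, block at (318,67) and square to the bed. It is level to within 0.001 and the heatsink is untouched. Next is the lever: raise the tool and turn it a quarter.

Emit:
arm_command(
  moves=[
    [0.7, [0, 0, -1.5], -0.14],
    [0.7, [0, 0, -1.5], -0.14],
    [0.7, [0, 0, -1.5], -0.14],
    [0.7, [0, 0, -1.5], -0.14],
    [0.7, [0, 0, -1.5], -0.14],
    [0.7, [0, 0, -1.5], -0.14],
    [0.7, [0, 0, -1.5], -0.14],
    [0.7, [0, 0, -1.5], -0.14],
    [0.7, [0, 0, -1.5], -0.14],
    [0.7, [0, 0, -1.5], -0.14],
    [0.7, [0, 0, -1.5], -0.14],
    [0.7, [0, 0, 0], -0.03],
  ],
)

```text
clock: 12.85
position: [0.5555, -0.0924, 0.3754]
tcp_rot: [-0.16, 3.135, 0.0]
contact_force: [-0.2, 0.3, -0.3]
opening: 0.702
grasp_force: 0.0
```

```bash
cat >> h.py <<'E'
O=np.array([.5445,.0157]); A=np.radians(5.5); ex=np.array([np.cos(A),np.sin(A)]); ey=np.array([-np.sin(A),np.cos(A)])
def tcp_at(th,xj=-.058,dz=0):
    f=np.radians(20)-th; y=.100+.18*np.sin(f); z=.105+.18*np.cos(f)-.0187+dz
    return np.r_[O+xj*ex+y*ey,z]
def jig():
    s=sensors.read_state(); q=s['position'][:2]-O; y=q@ey; z=s['position'][2]+.0187
    F=s['contact_force']; return 'jig x %.4f y %.4f z %.4f th %.3f r %.4f Fjig %s'%(q@ex,y,z,np.radians(20)-np.arctan2(y-.1,z-.105),np.hypot(y-.1,z-.105),np.round([F[:2]@ex,F[:2]@ey,F[2]],1))
E
python3 -c "
from h import *
go(tcp_at(0)+[0,0,.09],95.5)
print(sensors.read_state()['qpos'])"
```

```text
clock 12.85 pos [ 0.5555 -0.0924  0.3754] yaw y 95.85 tilt [ 2.8e-03  4.0e-04 -1.0e+00] F [-0.24  0.26 -0.29] open 0.702 gf 0.0
tool shift cm [ 5.7  27.06  2.98]
turn rad 0.0061
[-0.23531035  0.27652043  0.4061175   1.61911103 -0.11410881  1.26664236
  1.86389811]
```

Emit:
arm_command(
  moves=[
    [0.7, [0.6, 3, 0], 0],
    [0.7, [0.6, 3, 0], 0],
    [0.7, [0.6, 3, 0], 0],
    [0.7, [0.6, 3, 0], 0],
    [0.7, [0.6, 3, 0], 0],
    [0.7, [0.6, 3, 0], 0],
    [0.7, [0.7, 3, 0], 0],
    [0.7, [0.7, 3, 0], 0],
    [0.7, [0.7, 3, 0], 0.006],
    [0.7, [0, 0, 0], 0],
    [0.7, [0, 0, 0], 0],
  ],
)

```text
clock: 13.95
position: [0.4708, 0.1702, 0.3729]
tcp_rot: [0.145, -3.137, 0.001]
contact_force: [-0.9, -0.7, -0.2]
opening: 0.7
grasp_force: 0.0
```

```bash
python3 - <<'E'
from h import *
go(tcp_at(0),95.5)
m=vision.camera_model('wrist'); p,d=snap('wrist','w4.png'); W=cloud(m,d); br=p.astype(int).max(-1)
from meas import rect
k=(np.hypot(W[...,0]-.478,W[...,1]-.172)<.07)&(W[...,2]>.25)&(W[...,2]<.30); rect(W[k],'grip'); print(np.percentile(W[k][:,2],[5,50,97]) if k.any() else '')
m=vision.camera_model('side'); p,d=snap('side'); W=cloud(m,d);br=p.astype(int).max(-1)
print(sensors.read_state()['qpos'])
E
```

```text
clock 13.95 pos [0.4708 0.1702 0.3729] yaw y 95.31 tilt [-1.3e-03 -9.0e-04 -1.0e+00] F [-0.92 -0.71 -0.17] open 0.7 gf 0.0
tool shift cm [-0.07  0.08 11.74]
turn rad -0.0033
grip 2250 [0.4892 0.1713] [0.0932 0.0242] 0.7 mean [0.4849 0.171 ]
[0.2689 0.2812 0.284 ]
[-0.6296  0.1498  0.2229  1.7597 -0.0343  1.2368  1.263 ]
```

View pics/w4.png

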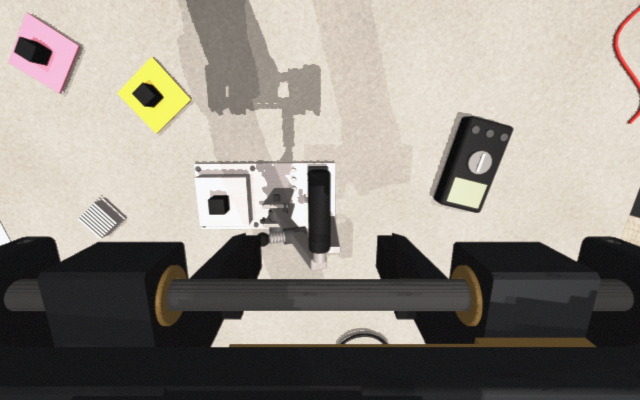

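The wrist view shows the grip at (319,210), midway between the fingers, with the seated cover at (220,202) and the multimeter clear at (475,165).

Emit:
arm_command(
  moves=[
    [0.7, [-0.1, 0.1, 1], 0],
    [0.7, [0, 0, 2], 0],
    [0.7, [0, 0, 2.5], 0],
    [0.7, [0, 0, 2.5], 0],
    [0.7, [0, 0, 2], 0],
    [0.7, [0, 0, 1.2], 0],
    [0.7, [0, 0, 0.4], 0],
    [0.7, [0, 0, 0], 0],
  ],
  grip_force=15,
)

```text
clock: 14.85
position: [0.4726, 0.1704, 0.2575]
tcp_rot: [0.144, -3.138, 0.001]
contact_force: [0.7, 0.6, -0.5]
opening: 0.701
grasp_force: 0.0
```

```bash
python3 -c "
from h import *
go(tcp_at(0),95.5); print(jig())"
```

```text
clock 14.85 pos [0.4726 0.1704 0.2575] yaw y 95.24 tilt [-4.e-04 -3.e-04 -1.e+00] F [ 0.66  0.6  -0.53] open 0.701 gf 0.0
tool shift cm [0.13 0.07 0.21]
turn rad -0.0046
jig x -0.0567 y 0.1609 z 0.2762 th 0.008 r 0.1817 Fjig [ 0.7  0.5 -0.5]
```

Emit:
arm_command(
  moves=[
    [0.7, [0.1, 0.1, 0.2], 0],
    [0.1, [0, 0, 0], 0],
    [0, [0, 0, 0], 0],
    [0, [0, 0, 0], 0],
    [0, [0, 0, 0], 0],
    [0, [0, 0, 0], 0],
    [0, [0, 0, 0], 0],
  ],
  grip_force=15,
)

```text
clock: 15.55
position: [0.4716, 0.1709, 0.2558]
tcp_rot: [0.144, -3.138, 0.002]
contact_force: [-0.3, -1.8, 0.8]
opening: 0.218
grasp_force: 14.9
```

```bash
python3 - <<'E'
from h import *
np.set_printoptions(suppress=True)
go(tcp_at(0),95.5); print(jig())
ths=np.r_[np.linspace(0,1.35,19)]
P=np.array([tcp_at(t) for t in ths]); R=Ro.from_rotvec(sensors.read_state()['tcp_rot']).as_matrix()
d=np.diff(P,axis=0)@R*100; print(np.round(np.c_[ths[1:],d],2))
E
```

```text
clock 15.55 pos [0.4716 0.1709 0.2558] yaw y 95.26 tilt [ 0.    -0.001 -1.   ] F [-0.27 -1.8   0.83] open 0.218 gf 14.9
tool shift cm [0.03 0.01 0.03]
turn rad -0.0042
jig x -0.0577 y 0.1615 z 0.2745 th 0.001 r 0.1803 Fjig [-0.4 -1.8  0.8]
[[ 0.08 -0.01 -1.29 -0.41]
 [ 0.15 -0.01 -1.31 -0.32]
 [ 0.23 -0.01 -1.33 -0.22]
 [ 0.3  -0.01 -1.34 -0.12]
 [ 0.38 -0.01 -1.35 -0.01]
 [ 0.45 -0.01 -1.35  0.09]
 [ 0.53 -0.01 -1.34  0.19]
 [ 0.6  -0.01 -1.32  0.29]
 [ 0.68 -0.01 -1.29  0.39]
 [ 0.75 -0.01 -1.26  0.48]
 [ 0.83 -0.01 -1.22  0.57]
 [ 0.9  -0.   -1.17  0.66]
 [ 0.98 -0.   -1.12  0.75]
 [ 1.05 -0.   -1.06  0.83]
 [ 1.13 -0.   -1.    0.91]
 [ 1.2  -0.   -0.93  0.98]
 [ 1.28 -0.   -0.85  1.05]
 [ 1.35 -0.   -0.77  1.11]]
```

Emit:
arm_command(
  moves=[
    [0, [0, -0.6, -0.2], 0],
    [0, [0, -0.7, -0.2], 0],
    [0, [0, -1.3, -0.3], 0],
    [0, [0, -1.3, -0.2], 0],
    [0, [0, -1.3, -0.1], 0],
    [0, [0, -1.4, 0], 0],
    [0, [0, -1.4, 0.1], 0],
    [0, [0, 0, 0], 0],
  ],
  grip_force=20,
)

```text
clock: 16.35
position: [0.479, 0.0898, 0.2648]
tcp_rot: [-0.14, 3.138, -0.0]
contact_force: [0.7, 4.9, -1.3]
opening: 0.216
grasp_force: 19.8
```

```bash
python3 - <<'E'
from h import *
go(tcp_at(.975),95.5); print(jig())
E
```

```text
clock 16.35 pos [0.479  0.0898 0.2648] yaw y 95.11 tilt [ 4.e-04 -3.e-04 -1.e+00] F [ 0.65  4.88 -1.28] open 0.216 gf 19.8
tool shift cm [-0.06 -8.55  3.26]
turn rad -0.0069
jig x -0.0581 y 0.0800 z 0.2835 th 0.460 r 0.1796 Fjig [ 1.1  4.8 -1.3]
```

Emit:
arm_command(
  moves=[
    [0, [0, -1.3, 0.2], 0],
    [0, [0, -1.3, 0.3], 0],
    [0, [0, -1.3, 0.4], 0],
    [0, [0, -1.2, 0.5], 0],
    [0, [0, -1.2, 0.6], 0],
    [0, [0, -1.2, 0.6], 0],
    [0, [0, -1.1, 0.7], 0],
    [0, [0, 0, 0], 0],
  ],
)

```text
clock: 17.15
position: [0.4865, 0.007, 0.2309]
tcp_rot: [0.145, -3.137, -0.002]
contact_force: [1.7, 7.2, -2.5]
opening: 0.21
grasp_force: 20.0
```

```bash
python3 - <<'E'
from h import *
go(tcp_at(1.38),95.5); print(jig())
E
```

```text
clock 17.15 pos [0.4865 0.007  0.2309] yaw y 95.28 tilt [-8.0e-04  1.4e-03 -1.0e+00] F [ 1.74  7.21 -2.48] open 0.21 gf 20.0
tool shift cm [-0.08 -5.14  5.2 ]
turn rad -0.0038
jig x -0.0586 y -0.0031 z 0.2496 th 0.968 r 0.1776 Fjig [ 2.4  7.  -2.5]
```

Emit:
arm_command(
  moves=[
    [0, [0, -1.0, 0.8], 0],
    [0, [0, -0.9, 0.9], 0],
    [0, [0, -0.9, 0.9], 0],
    [0, [0, -0.8, 0.9], 0],
    [0, [0, -0.7, 0.9], 0],
    [0, [0, -0.6, 0.9], 0],
    [0, [0, 0, 0], 0],
  ],
)

```text
clock: 17.85
position: [0.4911, -0.0406, 0.1781]
tcp_rot: [0.147, -3.137, -0.003]
contact_force: [1.0, 9.5, 0.3]
opening: 0.193
grasp_force: 19.7
```

```bash
python3 - <<'E'
from h import *
go(tcp_at(1.5),95.5); print(jig())
E
```

```text
clock 17.85 pos [ 0.4911 -0.0406  0.1781] yaw y 95.37 tilt [-0.0012  0.0022 -1.    ] F [0.96 9.48 0.32] open 0.193 gf 19.7
tool shift cm [-0.06 -1.35  1.84]
turn rad -0.0022
jig x -0.0585 y -0.0509 z 0.1968 th 1.374 r 0.1766 Fjig [1.9 9.3 0.3]
```

```bash
python3 - <<'E'
from h import *
p,d=snap('side','s5.png'); m=vision.camera_model('side'); s=sensors.read_state()
T=np.array(m['extrinsics']); c=T[:3,:3].T@(np.r_[s['position'][:2],.197]-T[:3,3]); u,v=m['fx']*c[0]/c[2]+m['cx'],m['fy']*c[1]/c[2]+m['cy']; print(u,v)
p2,d2=snap('wrist'); q=p2[:,120:520]
a=cv2.resize(p[int(v)-50:int(v)+60,int(u)-50:int(u)+90],(560,440),interpolation=cv2.INTER_CUBIC)
cv2.imwrite('pics/c5.png',a[:,:,::-1])
W=cloud(m,d)
E
```

```text
314.99217315777605 207.21616356008022
```

View pics/c5.png

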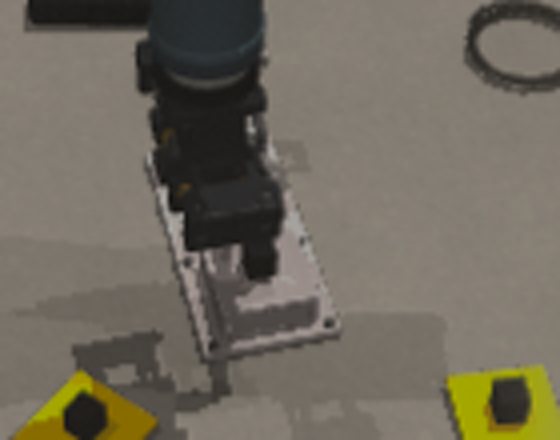

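The side crop shows the gripper over the nest with the near finger at (258,255). The bar is hidden, so I'll read the lever angle from the depth clouds.

```bash
cat > bar.py <<'E'
from h import *
for n in ['scene','side','wrist']:
    m=vision.camera_model(n); p,d=snap(n); W=cloud(m,d); q=W[...,:2]-O; X=q@ex; Y=q@ey; Z=W[...,2]
    k=(np.abs(X)<.012)&(Y<.09)&(Y>-.1)&(Z>.085)&(d>0)
    print(n,k.sum())
    i=np.argwhere(k); i=i[np.argsort(Y[k])]
    for a in i[::max(1,len(i)//14)]: print(np.round([X[tuple(a)],Y[tuple(a)],Z[tuple(a)]],3),p[tuple(a)])
E
python3 bar.py
```

```text
scene 350
[-0.012 -0.053  0.21 ] [65 65 62]
[ 0.    -0.036  0.202] [129 126 124]
[ 0.003 -0.028  0.196] [130 127 125]
[-0.006 -0.022  0.516] [51 65 72]
[-0.006 -0.018  0.498] [44 55 61]
[-0.011 -0.016  0.49 ] [42 53 59]
[ 0.004 -0.005  0.185] [140 138 135]
[0.004 0.005 0.134] [74 73 72]
[0.005 0.015 0.167] [85 83 82]
[-0.004  0.025  0.173] [61 61 62]
[0.007 0.035 0.156] [97 95 93]
[-0.003  0.048  0.143] [138 135 134]
[-0.003  0.062  0.14 ] [129 125 124]
[-0.003  0.076  0.132] [135 132 130]
side 58
[ 0.004 -0.051  0.201] [102  95  90]
[ 0.001 -0.048  0.203] [99 93 90]
[ 0.005 -0.046  0.209] [112 105  98]
[-0.    -0.042  0.21 ] [104  98  94]
[-0.012 -0.038  0.516] [40 47 49]
[-0.009 -0.034  0.521] [73 74 72]
[-0.008 -0.033  0.506] [58 59 59]
[-0.011 -0.033  0.524] [45 50 52]
[-0.01  -0.03   0.513] [40 46 48]
[-0.006 -0.027  0.196] [58 55 52]
[-0.008 -0.022  0.528] [79 75 70]
[ 0.004 -0.017  0.193] [122 116 111]
[0.004 0.009 0.175] [108 103 100]
[0.007 0.018 0.17 ] [90 86 84]
[0.011 0.083 0.119] [65 61 58]
wrist 92
[-0.005 -0.036  0.185] [122 114 105]
[-0.006 -0.034  0.186] [86 79 74]
[-0.006 -0.033  0.186] [84 80 77]
[-0.006 -0.032  0.185] [86 81 77]
[-0.006 -0.031  0.183] [117 110 104]
[-0.005 -0.031  0.182] [93 88 85]
[-0.006 -0.03   0.186] [88 81 77]
[-0.006 -0.03   0.182] [95 90 86]
[-0.007 -0.029  0.186] [85 80 78]
[-0.006 -0.029  0.187] [88 82 77]
[-0.006 -0.028  0.184] [87 83 80]
[-0.006 -0.028  0.18 ] [120 115 107]
[-0.005 -0.027  0.182] [84 79 77]
[-0.005 -0.027  0.182] [78 74 71]
[-0.005 -0.026  0.179] [81 75 72]
[-0.012  0.088  0.124] [201 190 184]
```

Emit:
arm_command(
  moves=[
    [0, [0, 0.2, 0], 0],
    [0, [0, 0, 0], 0],
  ],
)

```text
clock: 18.3
position: [0.4911, -0.0399, 0.1791]
tcp_rot: [0.146, -3.138, -0.001]
contact_force: [-0.4, 3.6, 1.7]
opening: 0.193
grasp_force: 19.6
```

```bash
python3 - <<'E'
from h import *
go(tcp_at(1.57),95.5); print(jig())
E
```

```text
clock 18.3 pos [ 0.4911 -0.0399  0.1791] yaw y 95.34 tilt [-0.e+00  4.e-04 -1.e+00] F [-0.37  3.64  1.69] open 0.193 gf 19.6
tool shift cm [-0.05 -1.89  3.11]
turn rad -0.0028
jig x -0.0584 y -0.0502 z 0.1978 th 1.367 r 0.1766 Fjig [-0.   3.7  1.7]
```

Emit:
arm_command(
  moves=[
    [0, [0, -0.3, 0.5], 0],
    [0, [0, -0.3, 0.5], 0],
    [0, [0, -0.3, 0.5], 0],
    [0, [0, -0.25, 0.5], 0],
    [0, [0, -0.2, 0.5], 0],
    [0, [0, -0.2, 0.5], 0],
    [0, [0, 0, 0], 0],
  ],
)

```text
clock: 19.0
position: [0.4926, -0.0556, 0.1481]
tcp_rot: [0.145, -3.138, -0.001]
contact_force: [1.3, 5.7, 1.8]
opening: 0.187
grasp_force: 19.9
```

```bash
python3 - <<'E'
from h import *
go(tcp_at(1.74),95.5); print(jig())
E
python3 bar.py | sed -n '/scene/,/side/p' | grep -v ' 0.[45]'
```

```text
clock 19.0 pos [ 0.4926 -0.0556  0.1481] yaw y 95.3 tilt [-1.e-04  6.e-04 -1.e+00] F [1.26 5.75 1.81] open 0.187 gf 19.9
tool shift cm [-0.05 -1.11  2.96]
turn rad -0.0035
jig x -0.0585 y -0.0660 z 0.1668 th 1.564 r 0.1772 Fjig [1.8 5.6 1.8]
scene 350
[-0.008 -0.069  0.178] [99 97 94]
[ 0.001 -0.05   0.179] [130 127 125]
[ 0.007 -0.044  0.169] [79 77 75]
[ 0.007 -0.035  0.161] [75 73 71]
[-0.003 -0.016  0.167] [111 109 106]
[ 0.004 -0.005  0.117] [71 70 67]
[0.004 0.005 0.154] [110 108 106]
[0.    0.015 0.15 ] [60 62 63]
[0.002 0.026 0.144] [146 143 140]
[0.004 0.042 0.14 ] [148 146 143]
[0.005 0.056 0.116] [101  99  97]
[-0.002  0.073  0.119] [149 147 145]
side 105
```

```bash
cat > bar.py <<'E'
from h import *
def bar(ret=False):
    m=vision.camera_model('scene'); p,d=snap('scene'); W=cloud(m,d); q=W[...,:2]-O; X=q@ex; Y=q@ey; Z=W[...,2]
    k=(np.abs(X)<.02)&(Y<.06)&(Y>-.09)&(Z>.08)&(Z<.23)&(d>0)
    P=np.c_[X[k],Y[k],Z[k]]
    # bar: 12 mm wide; scan angle about pivot, perpendicular offset profile
    y,z=100e-3-P[:,1],P[:,2]-.105
    best=[]
    for th in np.arange(1.2,2.0,.01):
        e=np.radians(110)-th; along=y*np.cos(e)+z*np.sin(e); perp=-y*np.sin(e)+z*np.cos(e)
        u=along>.04; h,b=np.histogram(perp[u],np.arange(-.03,.04,.002)); j=h.argmax(); best.append((h[j],round(th,3),round(b[j]+.001,3)))
    best.sort(reverse=True); print(len(P),best[:6])
    return P
if __name__=='__main__':
    P=bar(); np.save('barP.npy',P)
    for x0 in (-.006,0,.006):
      print(x0,[(round(a,3),np.round(np.sort(P[(abs(P[:,1]-a)<.004)&(abs(P[:,0]-x0)<.003),2])[-3:],3).tolist()) for a in np.arange(-.07,.06,.015)])
E
python3 bar.py
```

```text
248 [(np.int64(46), np.float64(1.54), np.float64(0.007)), (np.int64(46), np.float64(1.52), np.float64(0.005)), (np.int64(44), np.float64(1.51), np.float64(0.003)), (np.int64(43), np.float64(1.55), np.float64(0.009)), (np.int64(41), np.float64(1.5), np.float64(0.003)), (np.int64(40), np.float64(1.56), np.float64(0.009))]
-0.006 [(np.float64(-0.07), [0.173, 0.18]), (np.float64(-0.055), [0.176, 0.181]), (np.float64(-0.04), [0.169, 0.175]), (np.float64(-0.025), [0.16, 0.162]), (np.float64(-0.01), [0.157, 0.16, 0.164]), (np.float64(0.005), [0.112]), (np.float64(0.02), [0.144, 0.153, 0.155]), (np.float64(0.035), [0.137]), (np.float64(0.05), [0.131, 0.133, 0.135])]
0 [(np.float64(-0.07), []), (np.float64(-0.055), [0.177, 0.179, 0.18]), (np.float64(-0.04), [0.174, 0.174, 0.175]), (np.float64(-0.025), [0.164, 0.164, 0.168]), (np.float64(-0.01), [0.158, 0.158, 0.162]), (np.float64(0.005), [0.157, 0.158, 0.16]), (np.float64(0.02), [0.15, 0.15, 0.153]), (np.float64(0.035), [0.14, 0.145, 0.145]), (np.float64(0.05), [0.137, 0.137, 0.139])]
0.006 [(np.float64(-0.07), []), (np.float64(-0.055), [0.166, 0.174, 0.175]), (np.float64(-0.04), [0.172, 0.173, 0.173]), (np.float64(-0.025), [0.164, 0.168, 0.169]), (np.float64(-0.01), [0.15, 0.157, 0.157]), (np.float64(0.005), [0.148, 0.149, 0.153]), (np.float64(0.02), [0.15, 0.15, 0.157]), (np.float64(0.035), [0.139, 0.14, 0.143]), (np.float64(0.05), [0.124, 0.132, 0.137])]
```

Emit:
arm_command(
  moves=[
    [0, [0, 0, 0.5], 0],
    [0, [0, -0.2, 0.5], 0],
    [0, [0, -0.1, 0.5], 0],
    [0, [0, -0.1, 0.5], 0],
    [0, [0, -0.1, 0.5], 0],
    [0, [0, -0.1, 0.4], 0],
    [0, [0, 0, 0], 0],
  ],
)

```text
clock: 19.9
position: [0.4936, -0.0645, 0.1195]
tcp_rot: [-0.141, 3.137, -0.004]
contact_force: [0.6, -2.4, 6.3]
opening: 0.189
grasp_force: 20.0
```

```bash
python3 - <<'E'
from h import *
go(tcp_at(1.92),95.5); print(jig())
from bar import bar
P=bar(); print([(round(a,3),np.round(np.sort(P[(abs(P[:,1]-a)<.004)&(abs(P[:,0])<.004),2])[-3:],3).tolist()) for a in np.arange(-.07,.06,.015)])
E
```

```text
clock 19.9 pos [ 0.4936 -0.0645  0.1195] yaw y 95.16 tilt [ 0.0014 -0.0026 -1.    ] F [ 0.65 -2.39  6.29] open 0.189 gf 20.0
tool shift cm [-0.03 -0.49  3.32]
turn rad -0.0059
jig x -0.0584 y -0.0750 z 0.1382 th 1.733 r 0.1781 Fjig [ 0.4 -2.4  6.3]
241 [(np.int64(43), np.float64(1.67), np.float64(0.005)), (np.int64(42), np.float64(1.73), np.float64(0.013)), (np.int64(42), np.float64(1.69), np.float64(0.007)), (np.int64(40), np.float64(1.68), np.float64(0.007)), (np.int64(40), np.float64(1.66), np.float64(0.005)), (np.int64(39), np.float64(1.71), np.float64(0.009))]
[(np.float64(-0.07), [0.152, 0.156]), (np.float64(-0.055), [0.148, 0.15, 0.153]), (np.float64(-0.04), [0.148, 0.148, 0.149]), (np.float64(-0.025), [0.143, 0.143, 0.146]), (np.float64(-0.01), [0.139, 0.14, 0.141]), (np.float64(0.005), [0.141, 0.141, 0.142]), (np.float64(0.02), [0.134, 0.134, 0.137]), (np.float64(0.035), [0.13, 0.13, 0.132]), (np.float64(0.05), [0.121, 0.125, 0.126])]
```

```bash
cat > grip.py <<'E'
from h import *
def grip():
    s=sensors.read_state(); m=vision.camera_model('wrist'); p,d=snap('wrist'); R=Ro.from_rotvec(s['tcp_rot']).as_matrix()
    L=(cloud(m,d)-s['position'])@R
    k=(d>0)&(L[...,0]>.012)&(L[...,0]<.032)&(np.abs(L[...,1])<.02)&(L[...,2]>-.06)&(L[...,2]<.02)
    P=L[k]; print(k.sum())
    for a in np.arange(-.014,.015,.004):
        q=P[np.abs(P[:,1]-a)<.002]
        if len(q): print(round(a,3),len(q),np.round(np.percentile(q[:,2],[5,50,95]),4),'x',np.round(q[:,0].min(),3),np.round(q[:,0].max(),3))
if __name__=='__main__': grip(); print(jig())
E
python3 grip.py
```

```text
2066
-0.01 176 [-0.0345 -0.0322 -0.0281] x 0.012 0.027
-0.006 446 [-0.0374 -0.0357 -0.0268] x 0.012 0.027
-0.002 480 [-0.0385 -0.0373 -0.0252] x 0.012 0.028
0.002 471 [-0.0384 -0.037  -0.0253] x 0.012 0.028
0.006 414 [-0.0369 -0.0349 -0.0277] x 0.012 0.028
0.01 79 [-0.0329 -0.0316 -0.0295] x 0.012 0.027
jig x -0.0584 y -0.0749 z 0.1383 th 1.732 r 0.1781 Fjig [ 0.5 -3.1  5.9]
```

The wrist depth shows the grip has slid 9 mm up in the fingers, so the lever is really at about 1.68, just past click 2. I'll grip harder and go on in smaller steps.

Emit:
arm_command(
  moves=[
    [0, [0, 0, 0], 0],
    [0, [0, 0, 0], 0],
    [0, [0, -0.1, 0.4], 0],
    [0, [0, -0.1, 0.4], 0],
    [0, [0, -0.1, 0.4], 0],
    [0, [0, 0, 0.4], 0],
    [0, [0, 0, 0], 0],
  ],
  grip_force=40,
)

```text
clock: 20.7
position: [0.4939, -0.0675, 0.1037]
tcp_rot: [-0.141, 3.137, -0.004]
contact_force: [-0.7, -3.3, 9.8]
opening: 0.186
grasp_force: 40.0
```

```bash
cat >> h.py <<'E'
def th():
    s=sensors.read_state(); m=vision.camera_model('wrist'); p,d=snap('wrist'); R=Ro.from_rotvec(s['tcp_rot']).as_matrix()
    L=(cloud(m,d)-s['position'])@R
    k=(d>0)&(L[...,0]>.012)&(L[...,0]<.027)&(np.abs(L[...,1])<.003)&(L[...,2]>-.06)&(L[...,2]<.02)
    top=np.median(L[k][:,2]); g=s['position'][2]-top-.010
    print('n',k.sum(),'behind tcp',round(-top-.01,4),'grip z',round(g,4),'theta',round(np.radians(110)-np.arcsin((g-.105)/.18),3),'open',round(s['opening'],3),'gf',round(s['grasp_force'],1),jig())
E
python3 -c "
from h import *
th()"
```

```text
n 618 behind tcp 0.0283 grip z 0.132 theta 1.769 open 0.186 gf 40.0 jig x -0.0583 y -0.0780 z 0.1226 th 1.821 r 0.1788 Fjig [-0.3 -2.7  8.9]
```

Emit:
arm_command(
  moves=[
    [0, [0, 0, 0.4], 0],
    [0, [0, -0.1, 0.4], 0],
    [0, [0, 0, 0.4], 0],
    [0, [0, 0, 0.4], 0],
    [0, [0, 0, 0.3], 0],
    [0, [0, 0, 0], 0],
  ],
)

```text
clock: 21.35
position: [0.4941, -0.0695, 0.0849]
tcp_rot: [-0.14, 3.137, -0.006]
contact_force: [-0.7, -5.2, 10.1]
opening: 0.185
grasp_force: 40.1
```

```bash
python3 -c "
from h import *
th()"
```

```text
n 613 behind tcp 0.0292 grip z 0.1141 theta 1.869 open 0.185 gf 40.1 jig x -0.0583 y -0.0799 z 0.1037 th 1.927 r 0.1799 Fjig [-1.  -5.6  9.8]
```

Emit:
arm_command(
  moves=[
    [0, [0, -0.1, 0.2], 0],
    [0, [0, 0, 0.2], 0],
    [0, [0, 0, 0.2], 0],
    [0, [0, 0, 0.1], 0],
    [0, [0, 0, 0], 0],
    [0, [0, 0, 0], 0],
    [0, [0, 0, 0], 0],
  ],
)

```text
clock: 22.1
position: [0.4942, -0.0697, 0.078]
tcp_rot: [-0.141, 3.137, -0.004]
contact_force: [0.1, -4.3, 7.7]
opening: 0.187
grasp_force: 40.3
```

```bash
python3 - <<'E'
from h import *
th()
from bar import bar
P=bar()
print([(round(a,3),np.round(np.sort(P[(abs(P[:,1]-a)<.004)&(abs(P[:,0])<.004),2])[-3:],3).tolist()) for a in np.arange(-.07,.06,.015)])
p,d=snap('side'); s2=p[130:290,240:400]; cv2.imwrite('pics/c6.png',cv2.resize(s2,(560,560),interpolation=cv2.INTER_CUBIC)[:,:,::-1])
E
```

```text
n 624 behind tcp 0.0294 grip z 0.1074 theta 1.906 open 0.187 gf 40.3 jig x -0.0583 y -0.0802 z 0.0967 th 1.966 r 0.1804 Fjig [-1.2 -3.8  7.9]
218 [(np.int64(47), np.float64(1.91), np.float64(0.007)), (np.int64(44), np.float64(1.92), np.float64(0.009)), (np.int64(42), np.float64(1.9), np.float64(0.005)), (np.int64(39), np.float64(1.89), np.float64(0.005)), (np.int64(39), np.float64(1.88), np.float64(0.003)), (np.int64(38), np.float64(1.94), np.float64(0.013))]
[(np.float64(-0.07), [0.114, 0.115, 0.116]), (np.float64(-0.055), [0.114, 0.116, 0.118]), (np.float64(-0.04), [0.113, 0.116, 0.118]), (np.float64(-0.025), [0.115, 0.116, 0.116]), (np.float64(-0.01), [0.115, 0.117, 0.117]), (np.float64(0.005), [0.13, 0.131, 0.133]), (np.float64(0.02), [0.111, 0.113, 0.114]), (np.float64(0.035), [0.112, 0.115, 0.116]), (np.float64(0.05), [0.11, 0.114, 0.118])]
```

View pics/c6.png

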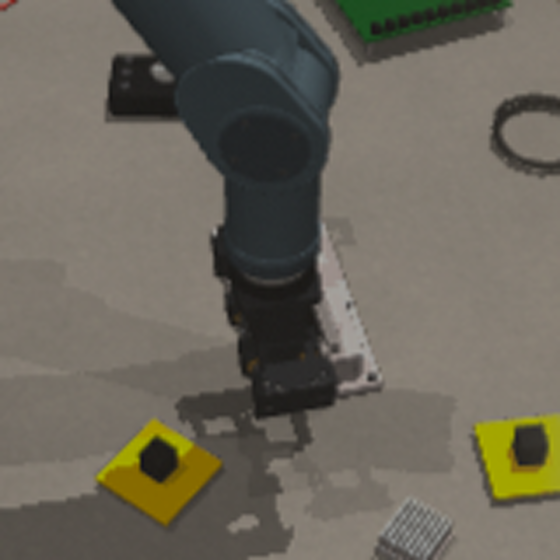

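The side crop shows the gripper at (290,370) holding the lever down over the nest, with the heatsink and multimeter undisturbed. The bar measures level at about 1.91, and the push has dropped back as it should in notch three. I'll check that it holds still.

Emit:
arm_command(
  moves=[
    [0, [0, 0, 0.1], 0],
    [0, [0, 0, 0], 0],
    [0, [0, 0, 0], 0],
    [0, [0, 0, 0], 0],
    [0, [0, 0, 0], 0],
    [0, [0, 0, 0], 0],
    [0, [0, 0, 0], 0],
    [0, [0, 0, 0], 0],
  ],
)

```text
clock: 23.05
position: [0.4942, -0.0697, 0.0771]
tcp_rot: [-0.141, 3.137, -0.004]
contact_force: [0.6, -4.0, 9.7]
opening: 0.186
grasp_force: 40.2
```

```bash
python3 -c "
from h import *
th()
print(order.job_done())"
```

```text
n 620 behind tcp 0.0295 grip z 0.1066 theta 1.911 open 0.186 gf 40.2 jig x -0.0582 y -0.0802 z 0.0958 th 1.971 r 0.1805 Fjig [-1.4 -3.7  9.6]
the job is handed in; nothing more can be done
None
```

I handed the job in at about 23 s (no verdict was returned): the cover is seated level on the nest and released, and the fingers are holding the lever in the notch after the third click, at about 1.91 rad by measurement, with no sign that the heatsink, mouse or multimeter moved.

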